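# Seat the striker in the gear housing

### The arm

A 6-joint arm with a two-finger parallel gripper is mounted at the origin on the work surface. World frame = base frame: x ahead of the robot, y to its left, z up, the work surface at z = 0. Lengths are in m, angles in degrees, forces in N, time in s.
With the tool pointing down it reaches from about 0.4 to 0.825 m from the base axis. Payload 7 kg.
Tool frame: the origin (TCP) lies midway between the tips of the shut fingers; the grasp point (between the pads) lies 19 mm behind it; z points along the fingers, y is the direction in which the jaws open and shut (so a half turn about z gives the same grasp; the last joint's range is limited). The gripper opens to 88 mm and grips with 3 to 60 N. Pads are 19 mm wide; open, the fingers measure 130 mm over their backs; the gripper's body (78 mm by 193 mm) begins 47 mm behind the grasp point.
Start: joints at [-51.618, 20.546, 0.682, 0, -70.136, -16.507], TCP at [0.251, -0.626, 0.193] pointing down, gripper open.
Joint ranges: [-176.03, 176.03], [-82.01, 121.73], [-58.28, 71.71], [-173.87, 95.51], [-174.79, -0.11], [-173.66, 173.66]. Speed limits (degrees/s): [136.94, 136.94, 172.46, 180, 180, 180].

### API

Orientations are given as a 3x3 rotation matrix whose columns are the frame's x, y, z axes.
In Python, from rig import robot gives the robot as it stands. Calls block until the motion is done:
- robot.goto(position, orientation): joint-space move of the TCP to a pose.
- robot.servo_line(position, ori=None, speed=0.15): straight line of the TCP; ori=None keeps the orientation; speed is the mean speed in m/s.
- robot.movej(angles): joint-space move.
- robot.move_gripper(opening): opening from 0.0 (shut) to 1.0 (fully open); the grip force is fixed at half the most; returns when the fingers have stopped.
- robot.dwell(seconds).
- robot.ik(position, orientation): joint angles nearest the present ones, or None.
- robot.grab_frame(name): name is "scene" or "side" or "wrist"; returns (picture, depth): 400x640x3 uint8, red, green, blue; 400x640 float32, m along the optical axis (not along the pixel's ray), 0 where there is no reading.
- robot.camera_info(name): a dict with "vfov" (degrees; the focal length in pixels is half the picture's height over the tangent of half this angle, whatever the lens; pixels are square), "cx", "cy" (the principal point, pixels), "k1" (the pictures are not rectified: a ray, as slopes to the right and down, at radius r is drawn at 1 + k1 r^2 times it, then the intrinsics apply), "view" (4x4, takes a point from world to camera coordinates); the wrist camera has in their place "T_tool_cam" (4x4, takes a point from camera to tool coordinates, whose origin is the TCP and whose axes are the flange's). Camera axes: x right, y down, z forward; pixel columns grow to the right and rows downward; lengths in m; the calibration is good to about 2 mm. A picture is of the moment at which its call begins: read the wrist's pose just before it. camera_info takes no time and is no camera call.
A pose or a line that the arm cannot do raises robot.Unreachable and nothing moves.
- robot.job_done(): hands the job in, once; it reports no verdict.
Readings, each from a call of its own:
- robot.read_t(): time.
- robot.read_qpos(): joint angles.
- robot.read_qvel(): joint speeds.
- robot.read_effort(): joint torques, N m.
- robot.read_position(): TCP position.
- robot.read_tcp_rot(): TCP orientation.
- robot.read_force(): force on the tool from outside, world axes, zero at the start.
- robot.read_ft_torque(): the same for the moment, N m.
- robot.read_grip_width(): opening from 0.0 (shut) to 1.0 (fully open).
Only numpy, scipy, OpenCV 4.12 (cv2) and the standard library are available. Lean on these libraries where they do the work, as an engineer would, in place of code of your own. Each camera call takes 0.05 s, during which the arm holds its last target.

### The job

Fit the striker, the tallest of the plain steel turned parts standing on the bench, upright into the wide bore of the aluminium gear housing. Lower it in rather than letting it drop, then press it straight down until the stiff seat inside the bore is fully home, and leave it standing there released.

Things in the scene. Friction and masses are not known exactly. Their poses are not given: they have to be found in the camera images.
- striker: The striker: a loose plain steel cylinder, 30 mm in diameter and 100 mm long, about 0.26 kg, standing upright on the bench, with two fine grooves near its foot. Origin: the centre of its underside (foot); z runs up along its axis. It is the tallest of four steel parts that stand there; the others (a wide short piston, a thin pin with a broad foot, an open tube) are at most 70 mm tall and are not to be used.
- housing: The gear housing, fixed to the bench: a bright aluminium block 110 mm (its x) by 90 mm (its y), its flat top face 80 mm above the bench, on a flange 160 by 110 by 12 mm. Origin: centre of its underside. Its top has two blind, unchamfered round holes: the wide bore 20 mm to +x of its centre and a narrow 18 mm hole (not used) 35 mm to -x of its centre.
- bore (a point): Centre of the mouth of the wide bore, in the plane of the housing's top face; z up. The bore is 42 mm in diameter, so the striker has about 6 mm of play all round, and nothing beside it stands above the top face. A flat steel seat disc closes the bore 25 to 31 mm below the mouth at the start and 50 mm below the mouth when it is fully home; a striker fully home therefore stands 50 mm out of the housing.
- seat (a joint): How far the seat disc in the bore has been pushed down, in m: its upper face lies 0.025 + this value below the mouth. 0 to 0.006 at the start, 0.025 at the stop (fully home). It slides stiffly, does not spring back and stays where it is left: moving it takes about 8 N, some 5 N beyond the striker's own weight (a little more when quick), so the striker will not sink by itself and must be pushed, held in the fingers or from above.
Things that resemble listed ones, but are neither listed nor needed, are in the scene too. What is shaped like the striker but green is not meant.

How it is judged:
By the outcome, as a careful person would: the job done as asked, in the order asked, and still so for the second after the job is handed in, with the robot touching nothing.
It also fails if it takes over 40 s, if anything falls off the work surface, if the arm or the gripper's body presses on something with over 40 N, if the wrist force passes 120 N, or if a joint passes its speed limit or range.

## Working session

There is one attempt and no reset: what is moved stays moved. The work goes in short steps, each a Python script; the robot and the scene stay as the last script left them, time stands still between calls to the robot, and variables do not carry over. Pictures are saved under pics/ and viewed, and the job is handed in when it is done.

```bash
ls; mkdir -p pics
cat > h.py <<'E'
import numpy as np, cv2
from rig import robot
def K(n):
    i=robot.camera_info(n); f=200/np.tan(np.radians(i["vfov"])/2); return i,f
def view(n):
    i,f=K(n)
    if "view" in i: return np.array(i["view"])
    T=np.eye(4); T[:3,:3]=np.array(robot.read_tcp_rot()); T[:3,3]=robot.read_position()
    return np.linalg.inv(T@np.array(i["T_tool_cam"]))
def rays(n,px,V):
    i,f=K(n); px=np.atleast_2d(px).astype(float)
    d=(px-[i["cx"],i["cy"]])/f; u=d.copy()
    for _ in range(30): u=d/(1+i["k1"]*(u**2).sum(1,keepdims=True))
    C=np.linalg.inv(V); D=np.c_[u,np.ones(len(u))]@C[:3,:3].T
    return C[:3,3],D
def plane(n,px,z,V):
    o,D=rays(n,px,V); return o+D*((z-o[2])/D[:,2])[:,None]
def bydepth(n,px,dep,V):
    o,D=rays(n,px,V); return o+D*np.asarray(dep).reshape(-1,1)
def proj(n,P,V):
    i,f=K(n); P=np.atleast_2d(P); c=P@V[:3,:3].T+V[:3,3]; u=c[:,:2]/c[:,2:]
    u=u*(1+i["k1"]*(u**2).sum(1,keepdims=True)); return u*f+[i["cx"],i["cy"]]
def save(p,img): cv2.imwrite("pics/"+p,img[:,:,::-1])
E
python3 - <<'E'
from h import *
for n in ("scene","side","wrist"):
    V=view(n); im,d=robot.grab_frame(n); save(n+"0.png",im); np.savez("/tmp/"+n+"0.npz",im=im,d=d,V=V)
    print(n,np.linalg.inv(V).round(3).tolist(),robot.camera_info(n)["vfov"],robot.camera_info(n)["k1"])
E
```

```text
pics
scene [[-0.316, 0.725, -0.613, 1.122], [0.949, 0.23, -0.217, 0.213], [-0.016, -0.65, -0.76, 0.782], [0.0, 0.0, 0.0, 1.0]] 54.05413723445738 -0.026762874076961724
side [[-0.838, -0.411, 0.359, 0.314], [-0.546, 0.612, -0.572, 0.412], [0.015, -0.675, -0.738, 0.612], [0.0, 0.0, 0.0, 1.0]] 56.76955705002181 -0.05199380106866842
wrist [[-0.373, 0.892, 0.253, 0.183], [0.928, 0.358, 0.104, -0.654], [0.002, 0.274, -0.962, 0.384], [0.0, 0.0, 0.0, 1.0]] 68.47933830153632 -0.019697710161271226
```

```bash
sleep 1
```

```text
(no output)
```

View pics/scene0.png

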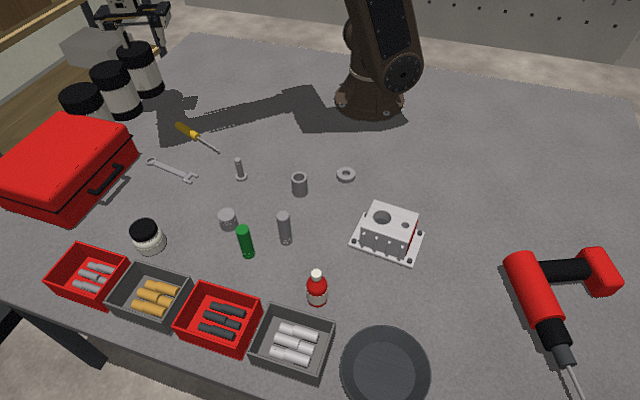

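View pics/side0.png

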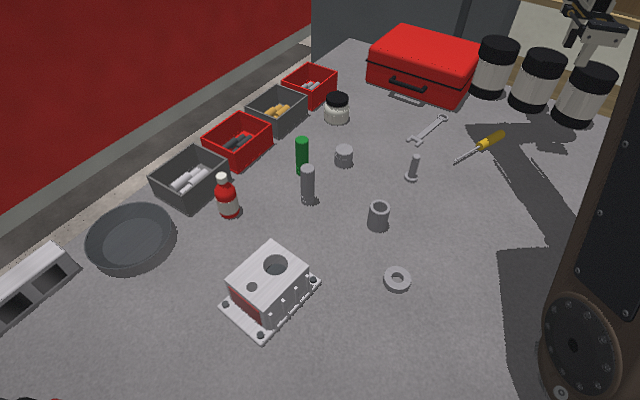

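View pics/wrist0.png

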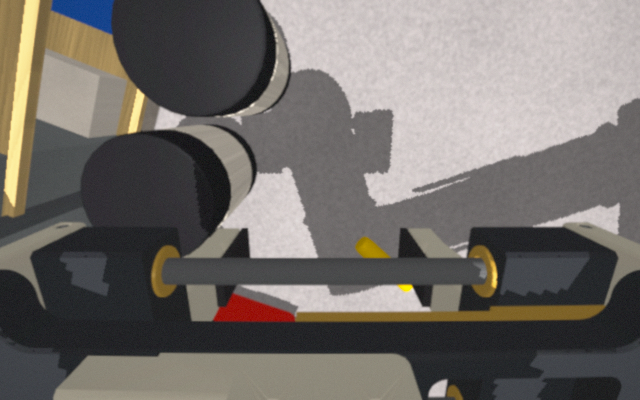

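Scene picture, candidates for the striker:
- plain steel cylinder at (284,228)
- green cylinder at (246,241), excluded by colour
- short piston at (228,219)
- pin at (240,170)
- tube at (299,184)
- rods in the bins at (90,275) and (295,345)

I choose (284,228) in scene, which is (308,184) in side. The housing is at (388,232) in scene, with the wide bore at (382,217). Next I'll check with a crop and measure.

Run:
```python
from h import *
S=np.load("/tmp/scene0.npz"); Q=np.load("/tmp/side0.npz")
a=cv2.resize(S["im"][150:270,200:440],None,fx=3.2,fy=3.2,interpolation=cv2.INTER_CUBIC)[:,:768]
b=cv2.resize(Q["im"][120:345,215:425],None,fx=2.6,fy=2.6,interpolation=cv2.INTER_CUBIC)
save("cropA.png",a); save("cropB.png",b)
for n,D,pts in (("scene",S,[(284,213),(284,216),(246,228),(228,211),(240,160),(299,175),(400,212),(375,214),(382,219)]),("side",Q,[(308,168),(302,140),(344,149),(415,157),(378,206),(273,266),(252,287)])):
    for p in pts:
        d=D["d"][p[1],p[0]]; print(n,p,bydepth(n,p,d,D["V"]).round(4))
```

```text
scene (284, 213) [[ 0.6213 -0.0506  0.0991]]
scene (284, 216) [[ 0.6304 -0.0469  0.1005]]
scene (246, 228) [[ 0.6876 -0.1131  0.1016]]
scene (228, 211) [[ 0.616  -0.2063  0.0427]]
scene (240, 160) [[ 0.466  -0.2417  0.0695]]
scene (299, 175) [[ 0.4541 -0.0797  0.0506]]
scene (400, 212) [[0.5253 0.1964 0.0824]]
scene (375, 214) [[0.5369 0.1417 0.0683]]
scene (382, 219) [[0.535  0.1595 0.054 ]]
side (308, 168) [[ 0.6262 -0.0505  0.1014]]
side (302, 140) [[ 0.689  -0.1199  0.1002]]
side (344, 149) [[ 0.6259 -0.2032  0.047 ]]
side (415, 157) [[ 0.4662 -0.243   0.0712]]
side (378, 206) [[ 0.4765 -0.0858  0.0458]]
side (273, 266) [[0.5646 0.1516 0.0528]]
side (252, 287) [[0.5648 0.2076 0.0614]]
```

View pics/cropA.png

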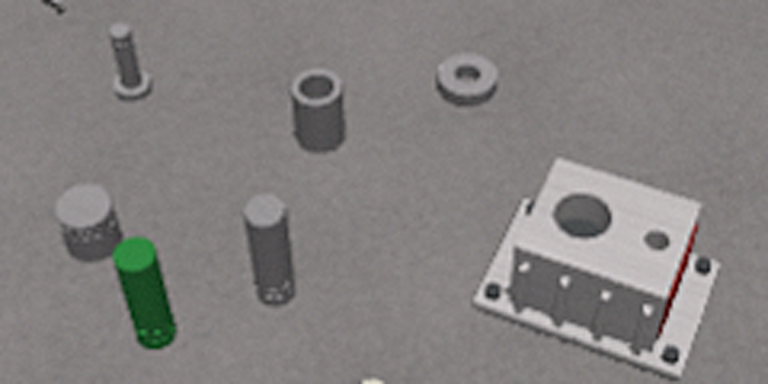

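View pics/cropB.png

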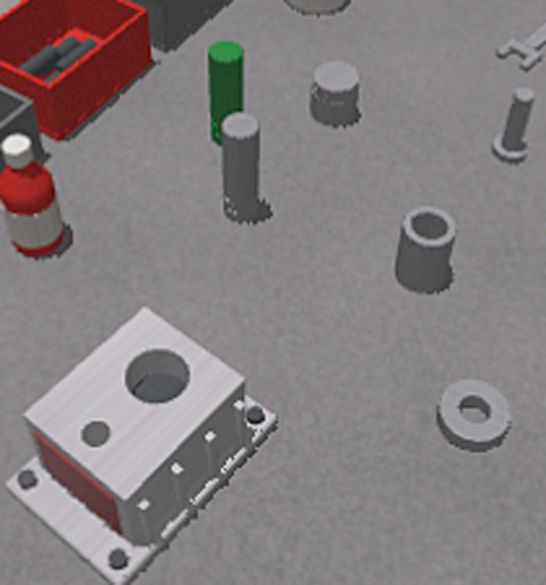

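Close crops: the choice at scene (284,228) is plain steel, the tallest at about 100 mm by depth, and has the grooves near its foot. The bore mouth is at scene (382,217.5) and side (275.4,264.6). Next I'll refine both centres from contours.

Run:
```python
from h import *
D={n:np.load(f"/tmp/{n}0.npz") for n in("scene","side")}
def blob(n,seed,win,lo,hi):
    g=cv2.cvtColor(D[n]["im"],cv2.COLOR_RGB2GRAY); x,y=seed
    x0,y0=x-win,y-win; c=cv2.resize(g[y0:y+win+1,x0:x+win+1],None,fx=8,fy=8,interpolation=cv2.INTER_CUBIC)
    m=((c>=lo)&(c<=hi)).astype(np.uint8); k,l,s,ce=cv2.connectedComponentsWithStats(m)
    i=l[win*8+4,win*8+4]; cs,_=cv2.findContours((l==i).astype(np.uint8),0,1); C=max(cs,key=cv2.contourArea)
    e=cv2.fitEllipse(cv2.convexHull(C)); return ((np.array(e[0])+.5)/8-.5+[x0,y0]), np.array(e[1])/8,e[2]
for n,p in(("scene",(283,216)),("side",(307,168)),("scene",(382,217)),("side",(275,265))):
    print(n,p,D[n]["im"][p[1]-8:p[1]+12,p[0],0],D[n]["im"][p[1],p[0]-16:p[0]+17,0])
res={}
for key,n,p,z,lo,hi in(("st","scene",(283,216),.1,112,255),("st","side",(307,168),.1,125,255),("bo","scene",(382,217),.08,0,150),("bo","side",(275,265),.08,0,150)):
    e=blob(n,p,20,lo,hi); print(key,n,e,plane(n,e[0],z,D[n]["V"]).round(4))
```

```text
scene (283, 216) [131 128 138 152 154 155 153 153 151 152 154 156 127  85  79  80  81  80
  82  83] [133 135 134 133 131 128 128 128 120 138 152 152 155 151 149 151 151 155
 156 155 161 125 104 124 134 130 129 134 135 133 134 133 137]
side (307, 168) [ 18  18   4 128 165 159 153 151 155 156 155 161 147 103  75  74  77  78
  79  78] [136 141 138 141 154  37  34  35  19 111 167 158 151 152 154 156 155 156
 158 155 157 158 162 123 138 139 141 137 135 138 139 141 140]
scene (382, 217) [200 153  87  98 100 101  99 100  98  92  78  74  71  72  62 132 189 198
 196 194] [190 197 193 192 189 195 161 103  94 103 102 102  97 103  98  99  98  99
  98  96  94  91  87  80  62 173 201 195 195 193 192 189 192]
side (275, 265) [ 93  95  96  99  98  97  92  86  84  83  85  85  83  82  83  83  80  70
 156 188] [192 193 198 214 107  79  88  92  93  97  91  78  81  84  84  83  84  81
  83  82  82  81  82  85  88  97 103  96 112 194 194 193 194]
st scene (array([280.56783104, 216.30284119]), array([ 43.01573563, 115.43269348]), 91.11901092529297) [[ 0.6332 -0.0541  0.1   ]]
st side (array([319.45368576, 167.19570541]), array([38.12203979, 45.50839996]), 165.2430419921875) [[ 0.609  -0.0669  0.1   ]]
bo scene (array([381.61118317, 217.09889221]), array([14.41988945, 18.68503952]), 98.71817779541016) [[0.5509 0.1593 0.08  ]]
bo side (array([275.03385353, 264.33987999]), array([21.23807144, 25.26941299]), 80.55706787109375) [[0.5516 0.1597 0.08  ]]
```

Run:
```python
from h import *
D={n:np.load(f"/tmp/{n}0.npz") for n in("scene","side")}
for n,c in(("scene",(283,216)),("side",(307,168))):
    im=D[n]["im"]; d=D[n]["d"]; V=D[n]["V"]
    ys,xs=np.mgrid[c[1]-15:c[1]+16,c[0]-15:c[0]+16]; px=np.c_[xs.ravel(),ys.ravel()]
    P=bydepth(n,px,d[px[:,1],px[:,0]],V)
    g=cv2.GaussianBlur(im[:,:,0],(3,3),0)[px[:,1],px[:,0]]
    k=(P[:,2]>.085)&(P[:,2]<.115)&(g>125)&(np.hypot(*(P[:,:2]-P[480,:2]).T)<.03)
    if n=="side": k&=im[px[:,1],px[:,0]].ptp(axis=1)<25 if hasattr(im,'ptp') else np.ptp(im[px[:,1],px[:,0]],axis=1)<25
    q=px[k]; m=(q.min(0)+q.max(0))/2; print(n,k.sum(),q.mean(0),m,plane(n,q.mean(0),.1,V).round(4),plane(n,m,.1,V).round(4))
# housing neighbours: all points taller near housing
P=[]
ys,xs=np.mgrid[0:400,0:640]; px=np.c_[xs.ravel(),ys.ravel()]
p=bydepth("scene",px,D["scene"]["d"].ravel(),D["scene"]["V"])
k=(p[:,2]>.075)&(p[:,2]<.09)&(abs(p[:,0]-.55)<.12)&(abs(p[:,1]-.18)<.1)
print(cv2.minAreaRect(p[k][:,:2].astype(np.float32)))
print(plane("scene",[(405.6,225)],.08,D["scene"]["V"]))
pos=np.array(robot.read_position());print(robot.read_t(),robot.read_tcp_rot(),robot.read_grip_width())
for th in range(-90,91,15):
    c,s=np.cos(np.radians(th)),np.sin(np.radians(th)); R=np.array([[c,s,0],[s,-c,0],[0,0,-1]])
    print(th,[None if (q:=robot.ik(x,R)) is None else np.round(q,0).tolist() for x in([.625,-.05,.06],[.551,.1595,.13])])
```

```text
scene 104 [281.96153846 214.67307692] [282. 215.] [[ 0.6279 -0.0528  0.1   ]] [[ 0.6287 -0.0524  0.1   ]]
side 101 [307.27722772 167.7029703 ] [307.5 167.5] [[ 0.6288 -0.0516  0.1   ]] [[ 0.6287 -0.0524  0.1   ]]
((0.552784264087677, 0.17805083096027374), (0.11084555089473724, 0.09470270574092865), 83.82062530517578)
[[0.55678007 0.21551107 0.08      ]]
0.15 [[-9.28004087e-01 -3.72569523e-01 -6.03186837e-04]
 [-3.72569975e-01  9.28003497e-01  1.05994812e-03]
 [ 1.64855127e-04  1.20836549e-03 -9.99999256e-01]] 1.0032357184735214
-90 [[13.0, 22.0, -15.0, 0.0, -52.0, -13.0], [36.0, 14.0, -17.0, 0.0, -59.0, -36.0]]
-75 [[13.0, 22.0, -15.0, 0.0, -52.0, 2.0], [36.0, 14.0, -17.0, 0.0, -59.0, -21.0]]
-60 [[13.0, 22.0, -15.0, 0.0, -52.0, 17.0], [36.0, 14.0, -17.0, 0.0, -59.0, -6.0]]
-45 [[13.0, 22.0, -15.0, 0.0, -52.0, 32.0], [36.0, 14.0, -17.0, 0.0, -59.0, 9.0]]
-30 [[13.0, 22.0, -15.0, 0.0, -52.0, 47.0], [36.0, 14.0, -17.0, 0.0, -59.0, 24.0]]
-15 [[13.0, 22.0, -15.0, 0.0, -52.0, 62.0], [36.0, 14.0, -17.0, 0.0, -59.0, 39.0]]
0 [[13.0, 22.0, -15.0, 0.0, -52.0, 77.0], [36.0, 14.0, -17.0, 0.0, -59.0, 54.0]]
15 [[13.0, 22.0, -15.0, 0.0, -52.0, 92.0], [36.0, 14.0, -17.0, 0.0, -59.0, 69.0]]
30 [[13.0, 22.0, -15.0, 0.0, -52.0, 107.0], [36.0, 14.0, -17.0, 0.0, -59.0, 84.0]]
45 [[13.0, 22.0, -15.0, 0.0, -52.0, 122.0], [36.0, 14.0, -17.0, 0.0, -59.0, 99.0]]
60 [[13.0, 22.0, -15.0, 0.0, -52.0, 137.0], [36.0, 14.0, -17.0, 0.0, -59.0, 114.0]]
75 [[13.0, 22.0, -15.0, 0.0, -52.0, 152.0], [36.0, 14.0, -17.0, 0.0, -59.0, 129.0]]
90 [[13.0, 22.0, -15.0, 0.0, -52.0, 167.0], [36.0, 14.0, -17.0, 0.0, -59.0, 144.0]]
```

Striker centre is (0.6288, -0.052): both views agree within 1 mm. Bore centre is (0.551, 0.1595): the views agree within 1 mm. Before moving, I'll check clearances and heights near the path.

Run:
```python
from h import *
A=[]
for n in("scene","side"):
    D=np.load(f"/tmp/{n}0.npz"); ys,xs=np.mgrid[0:400,0:640]; px=np.c_[xs.ravel(),ys.ravel()]
    d=D["d"].ravel(); A.append(bydepth(n,px[d>0],d[d>0],D["V"]))
P=np.vstack(A)
for nm,c in(("st",(.629,-.052)),("bore",(.551,.1595))):
    r=np.hypot(P[:,0]-c[0],P[:,1]-c[1])
    for a,b in((.03,.07),(.07,.1),(.1,.13),(.13,.16),(.16,.2)):
        k=(r>a)&(r<b)&(P[:,2]<.5); i=np.argmax(np.where(k,P[:,2],-1)); print(nm,a,b,np.sort(P[k][:,2])[-5].round(3),P[i].round(3))
k=(P[:,0]>.2)&(P[:,0]<.85)&(P[:,1]>-.65)&(P[:,1]<.3)&(P[:,2]>.13)&(P[:,2]<.45)
H,xe,ye=np.histogram2d(P[k][:,0],P[k][:,1],bins=[np.arange(.2,.9,.1),np.arange(-.65,.3,.1)]);print(H.astype(int))
j=np.array([.68+.05,.68]);j/=np.linalg.norm(j)
for s in(1,-1):
    y=np.r_[s*j,0];z=np.array([0,0,-1.]);x=np.cross(y,z);R=np.c_[x,y,z]
    print(s,robot.ik([.629,-.052,.059],R),robot.ik([.551,.1595,.18],R))
```

```text
st 0.03 0.07 0.005 [ 0.565 -0.047  0.006]
st 0.07 0.1 0.103 [ 0.696 -0.123  0.104]
st 0.1 0.13 0.102 [ 0.692 -0.132  0.103]
st 0.13 0.16 0.08 [0.742 0.06  0.082]
st 0.16 0.2 0.113 [0.758 0.066 0.114]
bore 0.03 0.07 0.085 [0.559 0.203 0.085]
bore 0.07 0.1 0.084 [0.522 0.232 0.084]
bore 0.1 0.13 0.02 [0.52  0.256 0.021]
bore 0.13 0.16 0.005 [0.571 0.303 0.006]
bore 0.16 0.2 0.07 [0.731 0.074 0.072]
[[2228  982    0    0    0    0 4801    0    0]
 [   0    0    0    0    0    0    0    0    0]
 [   0    0    0    0    0    0    0    0    0]
 [   0    0    0    0    0    0    0    0    0]
 [   0    0    0    0    0    0    0    0    0]
 [   0    0    0    0    0    0    0    0    0]]
1 [  12.96555457   22.88459459  -14.70663383    0.          -52.40877158
 -149.99646881] [  35.67838991   11.59243644  -13.53876354    0.          -64.86880002
 -172.70930415]
-1 [ 12.96555457  22.88459459 -14.70663383   0.         -52.40877158
  30.00353119] [ 35.67838991  11.59243644 -13.53876354   0.         -64.86880002
   7.29069585]
```

```bash
cat >> h.py <<'E'
j=np.array([.73,.68]);j/=np.linalg.norm(j)
Y=np.r_[-j,0];Z=np.array([0,0,-1.]);R0=np.c_[np.cross(Y,Z),Y,Z]
E
python3 - <<'E'
from h import *
p=np.array(robot.read_position()); robot.servo_line(p+[0,0,.08],speed=.15)
robot.goto([.629,-.052,.20],R0); print(robot.read_t(),robot.read_position())
V=view("wrist"); im,d=robot.grab_frame("wrist"); save("w1.png",im); np.savez("/tmp/w1.npz",im=im,d=d,V=V)
print(proj("wrist",[[.629,-.052,.1],[.551,.1595,.08]],V))
E
```

```text
3.275 [ 0.62898093 -0.05286787  0.20010199]
[[323.06932806 187.75842393]
 [255.79624243 340.17725493]]
```

View pics/w1.png

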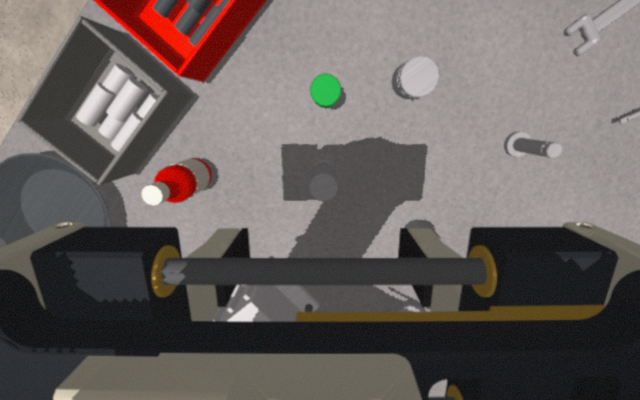

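The wrist view shows the striker top, in the gripper's shadow, at (323,187). The predicted pixel was (323.1,187.8), so the position holds and the jaws are clear on both sides. Now I'll descend and grasp.

Run:
```python
from h import *
robot.servo_line([.629,-.052,.12],ori=R0,speed=.15)
robot.servo_line([.629,-.052,.059],speed=.08); print(robot.read_position(),robot.read_force())
robot.move_gripper(0.0); print(robot.read_grip_width()*88,robot.read_force(),robot.read_t())
robot.servo_line([.629,-.052,.19],speed=.12); print(robot.read_position(),robot.read_grip_width()*88,robot.read_force())
for n in ("scene","side"):
    im,d=robot.grab_frame(n); save(n+"1.png",im); np.savez(f"/tmp/{n}1.npz",im=im,d=d,V=view(n))
a=cv2.imread("pics/scene1.png")[100:280,180:440]; b=cv2.imread("pics/side1.png")[60:260,200:440]
cv2.imwrite("pics/lift.png",np.vstack([cv2.resize(a,(390,270)),cv2.resize(b,(390,325))]))
print(robot.read_t())
```

```text
[ 0.62945431 -0.05196643  0.05946037] [ 0.19251475 -0.22476949  0.34459398]
28.86314430171016 [-0.41107256 -0.24581625 -0.16304633] 5.8833
[ 0.62841054 -0.05201208  0.18899734] 28.45794183172191 [-0.12335368  0.05515157 -3.55103506]
7.225
```

View pics/lift.png

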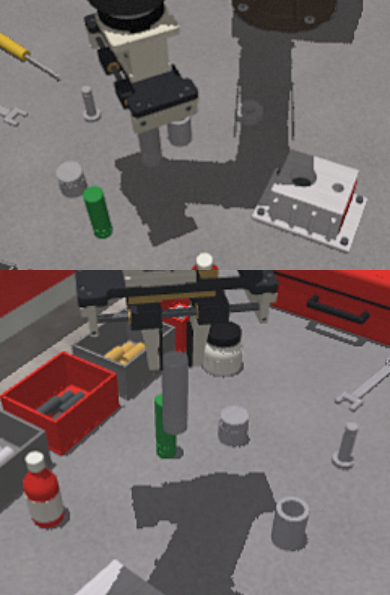

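Lifted: the striker hangs upright between the fingers (side crop (174,395)). Width reads about 28.6 mm and force about -3 N, which fits its weight. Next I'll carry it above the bore and check the foot's position and tilt there.

Run:
```python
from h import *
# foot at tcp-.059
robot.servo_line([.551,.1595,.19],ori=R0,speed=.15)
robot.servo_line([.551,.1595,.155],speed=.08)
robot.dwell(.1); p=np.array(robot.read_position()); print(p,robot.read_force())
out=[]
for n in ("scene","side"):
    V=view(n); im,d=robot.grab_frame(n); np.savez(f"/tmp/{n}2.npz",im=im,d=d,V=V); save(n+"2.png",im)
    ax=proj(n,[p+[0,0,-.059],[p[0],p[1],.136],[.551,.1595,.08]],V); print(n,ax.round(1).tolist())
    c=ax[0].astype(int); out.append(cv2.resize(im[c[1]-60:c[1]+40,c[0]-50:c[0]+50],(390,390),interpolation=cv2.INTER_CUBIC)); print(c)
save("above.png",np.hstack(out)); print(robot.read_t())
```

```text
[0.55147824 0.15965865 0.15561593] [ 0.44979697 -0.23658287 -2.2210552 ]
scene [[382.5, 212.7], [384.4, 201.3], [381.7, 217.2]]
[382 212]
side [[274.4, 258.8], [272.7, 244.8], [275.4, 264.4]]
[274 258]
9.6583
```

View pics/above.png

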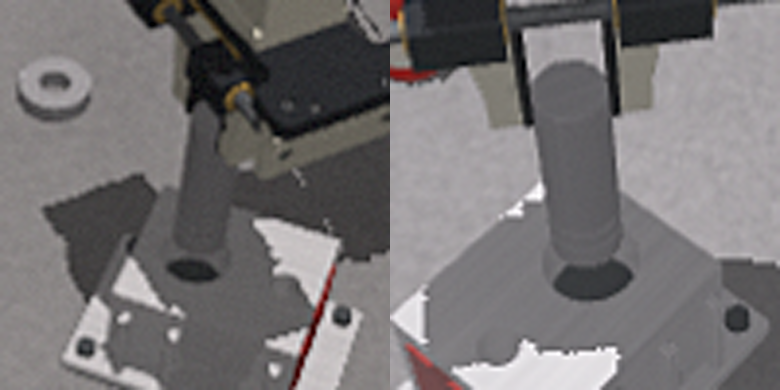

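The foot appears within about 1 px (~2 mm) of prediction in both views and over the bore (side crop (586,240), against a predicted (587,237)). It's upright, well inside the 6 mm play. Now I'll lower it with force checks.

Run:
```python
from h import *
f0=np.array(robot.read_force())
robot.servo_line([.551,.1595,.120],ori=R0,speed=.05); print(robot.read_position(),np.array(robot.read_force())-f0)
z=.120
while z>.0855:
    z-=.003 if z>.094 else .001
    robot.servo_line([.551,.1595,z],speed=.02)
    f=np.array(robot.read_force())-f0; p=np.array(robot.read_position())
    print(round(z,4),p.round(4),f.round(1),round(robot.read_t(),2))
    if f[2]>20 or np.hypot(f[0],f[1])>12: break
```

```text
[0.55122638 0.159585   0.1201994 ] [ 0.27519207  0.70815904 -0.01281867]
0.117 [0.551  0.1595 0.117 ] [ 0.9  1.5 -0. ] 10.81
0.114 [0.5509 0.1594 0.1138] [ 0.7  0.9 -0.1] 11.11
0.111 [0.5513 0.1596 0.1112] [1.4 2.  0.9] 11.41
0.108 [0.5515 0.1597 0.1085] [ 1.1 -0.1  5.4] 11.71
0.105 [0.5514 0.1597 0.1053] [1.5 0.4 5.7] 12.01
0.102 [0.5512 0.1597 0.1021] [0.4 1.4 5.6] 12.31
0.099 [0.5512 0.1596 0.0991] [1.1 0.6 4.6] 12.61
0.096 [0.5511 0.1596 0.096 ] [1.5 1.  5.1] 12.91
0.093 [0.5511 0.1596 0.093 ] [1.2 1.4 4.1] 13.21
0.092 [0.5511 0.1596 0.0921] [1.6 1.1 6.4] 13.46
0.091 [0.5512 0.1596 0.0911] [2.  0.9 6.4] 13.71
0.09 [0.5511 0.1596 0.0901] [1.7 1.6 6.5] 13.96
0.089 [0.5511 0.1596 0.0891] [1.4 1.6 5.9] 14.21
0.088 [0.5515 0.1596 0.0888] [ 1.4  0.7 11. ] 14.46
0.087 [0.5519 0.1596 0.0887] [-0.9  0.8 16.1] 14.71
0.086 [0.5523 0.1596 0.0886] [-2.9  0.1 23.1] 14.96
```

The seat moved at about 5.5 N and then stopped hard at TCP 0.0887, which puts the foot at about 0.030 (fully home). Now I'll relax, release and retreat.

Run:
```python
from h import *
robot.servo_line([.551,.1595,.0883],speed=.02); print(robot.read_force(),robot.read_grip_width()*88)
robot.move_gripper(1.0); robot.dwell(.2)
robot.servo_line([.551,.1595,.16],ori=R0,speed=.08)
robot.servo_line([.551,.1595,.24],speed=.15)
p=np.array(robot.read_position()); robot.goto([.50,-.06,.28],R0)
print(robot.read_t(),robot.read_position(),robot.read_force())
out=[]
for n in ("scene","side"):
    V=view(n); im,d=robot.grab_frame(n); save(n+"3.png",im); np.savez(f"/tmp/{n}3.npz",im=im,d=d,V=V)
    ax=proj(n,[[.551,.1595,.08],[.551,.1595,.13]],V); print(n,ax.round(1).tolist()); c=ax[0].astype(int); print(c)
    q=ax[1].round().astype(int); print(bydepth(n,q,d[q[1],q[0]],V))
    g=im[c[1]-60:c[1]+40,c[0]-50:c[0]+50]; out.append(cv2.resize(g,(390,390),interpolation=cv2.INTER_CUBIC))
    ys,xs=np.mgrid[c[1]-60:c[1]+40,c[0]-50:c[0]+50]; px=np.c_[xs.ravel(),ys.ravel()]
    P=bydepth(n,px,d[px[:,1],px[:,0]],V); k=(abs(P[:,2]-.13)<.015)&(np.hypot(P[:,0]-.551,P[:,1]-.1595)<.035)
    hi=(P[:,2]>.124)&k; print("top z p50,p90",np.percentile(P[hi][:,2],[50,90]),hi.sum(),P[hi].mean(0).round(4))
save("home.png",np.hstack(out))
```

```text
[-0.79248381 -0.76755011  9.76652548] 28.912672677821906
19.1667 [ 0.5000135  -0.05977772  0.27940985] [-0.39313699  0.87072208 -0.22257858]
scene [[381.7, 217.2], [384.1, 202.9]]
[381 217]
[[0.55187715 0.15951252 0.13061322]]
top z p50,p90 [0.13106521 0.13245203] 133 [0.5525 0.1585 0.1306]
side [[275.4, 264.4], [273.2, 247.1]]
[275 264]
[[0.55134906 0.15962746 0.13022719]]
top z p50,p90 [0.13068656 0.13206817] 268 [0.5489 0.1613 0.1303]
```

View pics/home.png

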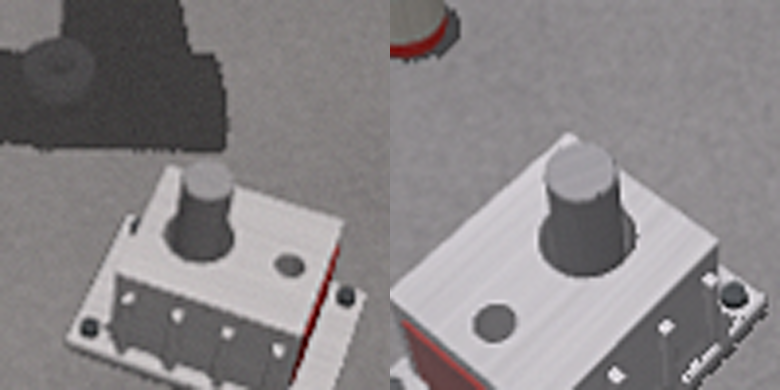

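The striker stands upright and free in the wide bore (side crop (585,170)). I'll compare its top height offline with the initial standing height under the same processing, to catch any depth bias.

Run:
```python
from h import *
for n in("scene","side"):
    for t,c,z in((0,(.629,-.052),.1),(3,(.551,.1595),.13)):
        D=np.load(f"/tmp/{n}{t}.npz"); a=np.linspace(0,6.28,40)
        pts=np.vstack([[c[0]+r*np.cos(a),c[1]+r*np.sin(a),a*0+z] for r in()] or [np.c_[c[0]+r*np.cos(a),c[1]+r*np.sin(a),a*0+z] for r in(.002,.005,.008)])
        q=proj(n,pts,D["V"]).round().astype(int); P=bydepth(n,q,D["d"][q[:,1],q[:,0]],D["V"]); print(n,t,np.median(P[:,2])-z)
robot.job_done()
```

```text
scene 0 0.0008588868157566043
scene 3 0.0013000517423424895
side 0 0.0012163185992973002
side 3 0.0011852549182018723
the job is handed in; nothing more can be done
```

The striker is standing upright and released in the housing's wide bore, with the seat pressed fully home. I handed the job in at about 19 s of the 40 s allowed.

- **Insertion:** I gripped the striker, carried it over the bore and lowered it in. It touched the seat with its foot at about z = 0.051 m, and the seat slid at roughly 5–6 N. It stopped hard with the foot at about z = 0.030 m, where the force rose to 23 N. I then let go and backed straight up.
- **Last checks:** In both camera views the striker's top is at 0.130 m. That is within about 0.5 mm after correcting for the roughly 1 mm depth error seen on the same part at the start, so it stands 50 mm out of the housing. The arm was clear and the force reading near zero when I handed in.
- **Disagreements:** None of the checks failed. The gripper read about 28.7 mm across the 30 mm striker, and above the bore the foot appeared about 1 px (2 mm) off its predicted position in the scene view, well within the 6 mm of play.

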